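# Tip the wick case into its bay

## Task

The black wick case stands on its end at the open end of its taped bay on the table. Tip it over by pushing it high up, so that it lands flat inside the tape outline with its lid up; then push it along the table until its end sits square and snug against the aluminium stop rail. Only push, without gripping or lifting the case, and leave the other things where they are.

Things in the scene. Friction and masses are not known exactly. Their poses are not given: they have to be found in the camera images.
- wick_case: Loose black closed case (lid fixed shut), 0.26 kg, 152 mm long (y), 101 mm wide (x), 42 mm thick (z). Origin: centre of its underside; z runs from the underside (0) to the lid (42 mm), +y to the end that is up at the start. It starts upright on its -y end (origin 76 mm up), underside towards the stop rail, lid away from it. Lid overhangs the ends by 1 mm.
- case_foot (a point): Centre of the case's -y end face, half thickness: on the table at the start, 21 mm up when flat. The foot starts across the tape at the bay's open end, up to 6 degrees turned and 10 mm off the bay's centre line; tipped straight, the case lies inside the tape, 35 to 75 mm short of the stop.
- case_top (a point): Centre of the case's +y end face, half thickness: 153 mm up at the start. Pushed high on the lid face towards the stop, the case pivots on the lower edge of its underside face, overbalances at about 15 degrees of tilt and falls on its underside, this end nearest the stop.
- foot_corner_a (a point): End of the -y end face at case x = +50 mm, half thickness.
- foot_corner_b (a point): End of the -y end face at case x = -50 mm, half thickness.
- top_corner_a (a point): End of the +y end face at case x = +50 mm, half thickness.
- top_corner_b (a point): End of the +y end face at case x = -50 mm, half thickness.
- bay: Fixed bay: flat 12 mm brown masking tape on three sides, inside 240 mm (x) by 150 mm (y), closed at +x by an aluminium stop rail 38 mm high, 174 mm long. Origin on the table at the centre of the inside; +x points to the stop. Stop face at x = +120 mm; outer edges of the tape at x = -132 mm and y = +87 and -87 mm. Things slide freely over the tape.
- scent_bottle_0: Loose brown dropper bottle, 29 mm wide and 72 mm high, origin at its underside, standing beside the bay's +y side, nearer the stop. Leave alone.
- wick_tin: Loose round grey screw tin, 62 mm across and 42 mm high, origin at its underside, standing beside the bay's -y side. Leave alone.
- heart_mould_0: Loose ivory heart-shaped mould, 49 x 55 x 44 mm, origin at its underside, standing beside the bay's +y side, nearer its open end than the bottle. Leave alone.
Things that resemble listed ones, but are neither listed nor needed, are in the scene too. Of the things like the wick_case, leave any that is blue or orange; of the rest the larger one is meant.

How it is judged:
By the outcome, as a careful person would: the job done as asked, in the order asked, and still so for the second after the job is handed in, with the robot touching nothing.
It also fails if it takes over 45 s, if anything falls off the work surface, if the arm or the gripper's body presses on something with over 40 N, if the wrist force passes 120 N, or if a joint passes its speed limit or range.

## Robot

A 6-joint arm with a two-finger parallel gripper is mounted at the origin on a cart in front of the work surface, level with it; the furniture and walls round the work are solid. World frame = base frame: x ahead of the robot, y to its left, z up, the work surface at z = 0. Lengths are in m, angles in rad, forces in N, time in s.
With the tool pointing down it reaches from about 0.325 to 0.85 m from the base axis. Payload 15.5 kg.
Tool frame: the origin (TCP) lies midway between the tips of the shut fingers; the grasp point (between the pads) lies 19 mm behind it; z points along the fingers, x is the direction in which the jaws open and shut, and the axes are right-handed (so a half turn about z gives the same grasp; the last joint's range is limited). The gripper opens to 91 mm and grips with 3 to 60 N. Pads are 32 mm wide; open, the fingers measure 118 mm over their backs; the gripper's body (76 mm by 178 mm) begins 60 mm behind the grasp point.
Start: joints at [1.117, 0.494, 1.345, -0, 1.302, -0.096], TCP at [0.219, 0.585, 0.214] pointing down, gripper open.
Joint ranges: [-2.91, 2.91], [-0.82, 2.16], [0.22, 2.67], [-1.22, 4.37], [0.12, 2.79], [-3.08, 3.08]. Speed limits (rad/s): [1.89, 1.89, 2.57, 3.01, 3.01, 3.01].

## Interface

Orientations are given as a rotation vector (axis times angle).
In Python, from cell import status, cams, job gives the robot as it stands.
- The arm moves only by the tool step_arm, never from a script. Its argument "deltas" is a list of rows, each a list of 2 entries, a list of its own where there are three numbers: the shift along the tool's x, y, z in mm, then the turn about the tool's z in degrees. In form: [[[dx, dy, dz], yaw], ...]. A call has 1 to 5 rows; each row shifts and turns the pose as measured when the row begins, along the tool's axes as they then stand; what a row does not reach is not made up. A row lasts 1/12 s, in which the tool goes at most 41.7 mm and 7.16 degrees, less where a joint would pass 70% of its speed; a pose out of reach is approached as far as the arm can. A call is refused whole if a number of a shift passes 41.7 or a number of a turn 7.16, either way. A call with a gripper value outside its range is refused whole. "hand" is the opening, from -1 (shut) to 1 (fully open), so that 0 is half open, set as the call begins (left out, the last holds). The fingers move at their own pace and stop on an object; "squeeze" is the grip in N (left out, the last holds). Time passes only in rows, so rows that do not move let the fingers close. It gives the time, the measured TCP pose, the force and the opening at its end, in the units of the state.
- status.get_obs(): the state, without advancing time (a new reading comes with each control period).
- cams.read_camera(name): name is "side" or "top"; returns (picture, depth): 480x640x3 uint8, red, green, blue; 480x640 float32, m along the optical axis (not along the pixel's ray), 0 where there is no reading.
- cams.camera_model(name): a dict with "K" (3x3 intrinsics, pixels), "cam_to_world" (4x4, takes a point from camera to world coordinates). Camera axes: x right, y down, z forward; pixel columns grow to the right and rows downward; lengths in m; the calibration is good to about 2 mm. A picture is of the moment at which its call begins. camera_model takes no time and is no camera call.
- job.finish_job(): hands the job in, once; it reports no verdict.
The state is a dict: "clock": time; "joint_pos": joint angles; "joint_velocities": joint speeds; "tau": joint torques, N m; "position": TCP position; "tcp_rot": TCP orientation; "force": force on the tool from outside, world axes, zero at the start; "moment": the same for the moment, N m; "opening": opening from 0.0 (shut) to 1.0 (fully open).
Only numpy, scipy, OpenCV 4.12 (cv2) and the standard library are available. Lean on these libraries where they do the work, as an engineer would, in place of code of your own. Each camera call takes 0.05 s, during which the arm holds its last target.

## Working session

There is one attempt and no reset: what is moved stays moved. The work goes in short steps, Python scripts to look and compute and a tool call to move; the robot and the scene stay as the last step left them, time stands still between calls to the robot, and variables do not carry over. Pictures are saved under pics/ and viewed, and the job is handed in when it is done.

Besides the shell and the picture viewer there is one more tool, called after "Emit:" by a JSON object that holds its "name" and its "arguments". step_arm: Moves the arm, as the interface text tells. Its arguments: {"type":"object","properties":{"deltas":{"type":"array"},"hand":{"type":"number"},"squeeze":{"type":"number"}},"required":["deltas"]}

```bash
ls; mkdir -p pics
python3 - <<'E'
from cell import status,cams,job
import cv2,numpy as np
o=status.get_obs();print({k:np.round(v,3) for k,v in o.items()})
for n in("side","top"):
    p,d=cams.read_camera(n);cv2.imwrite(f"pics/{n}0.png",p[:,:,::-1]);np.savez(f"pics/{n}0.npz",p=p,d=d)
    m=cams.camera_model(n);print(n,np.round(m["K"],1),np.round(m["cam_to_world"],3))
E
```

```text
pics
{'clock': np.float64(0.0), 'joint_pos': array([ 1.117,  0.494,  1.346,  0.   ,  1.302, -0.096]), 'joint_velocities': array([-0.002, -0.001,  0.   ,  0.002,  0.002, -0.001]), 'tau': array([ 4.0000e-03, -8.7884e+01, -3.8186e+01,  7.1000e-02,  5.3000e-02,
       -0.0000e+00]), 'position': array([0.219, 0.585, 0.213]), 'tcp_rot': array([ 2.581e+00,  1.790e+00, -2.000e-03]), 'force': array([-0.315, -0.744, -0.06 ]), 'moment': array([-0.01 ,  0.049, -0.003]), 'opening': np.float64(1.001)}
side [[479.5   0.  321.6]
 [  0.  479.5 243.5]
 [  0.    0.    1. ]] [[ 0.859 -0.212  0.467  0.191]
 [-0.512 -0.385  0.767 -0.85 ]
 [ 0.017 -0.898 -0.44   0.53 ]
 [ 0.     0.     0.     1.   ]]
top [[561.7   0.  313.6]
 [  0.  561.7 231.8]
 [  0.    0.    1. ]] [[ 0.024 -0.993  0.115  0.449]
 [-1.    -0.022  0.017 -0.161]
 [-0.015 -0.116 -0.993  1.384]
 [ 0.     0.     0.     1.   ]]
```

View pics/side0.png

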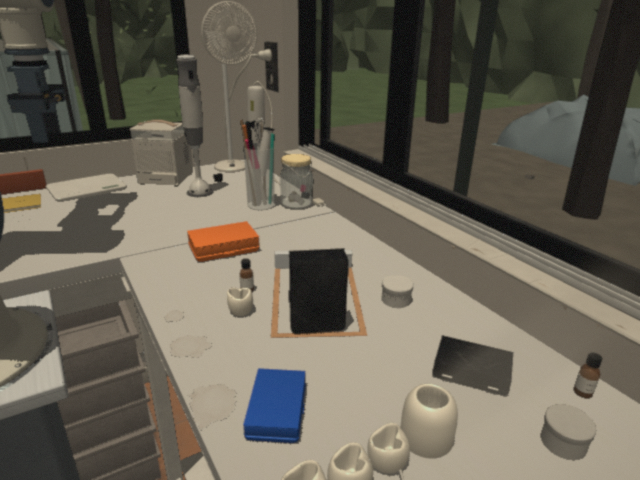

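View pics/top0.png

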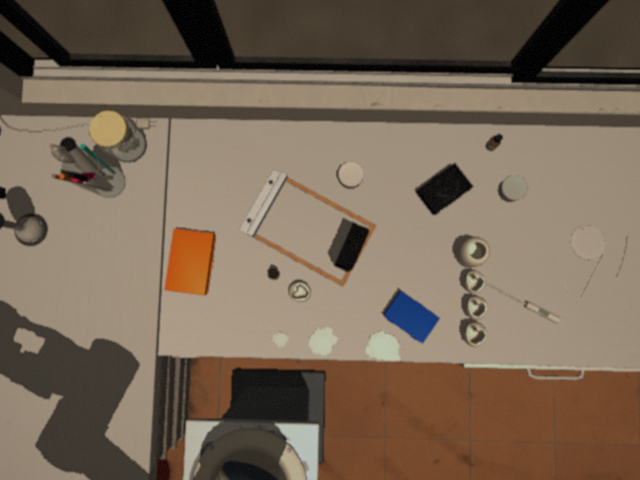

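The side view shows the black case upright at about (318,290) in the taped bay, with a smaller black one lying at (473,365). The top view shows the case's top at about (350,245), the rail at (264,204), the heart mould at (300,291), the bottle at (273,271) and the tin at (350,174). Next I measure.

```bash
cat > h.py <<'E'
import cv2,numpy as np
from cell import status,cams,job
def ray(n,uv,z):
    m=cams.camera_model(n);K=m["K"];T=m["cam_to_world"]
    uv=np.atleast_2d(uv).astype(float)
    d=np.c_[(uv[:,0]-K[0,2])/K[0,0],(uv[:,1]-K[1,2])/K[1,1],np.ones(len(uv))]@T[:3,:3].T
    c=T[:3,3]; s=(z-c[2])/d[:,2]
    return c+d*s[:,None]
def pts(n,d):
    m=cams.camera_model(n);K=m["K"];T=m["cam_to_world"]
    v,u=np.mgrid[:480,:640]
    P=np.stack([(u-K[0,2])/K[0,0]*d,(v-K[1,2])/K[1,1]*d,d],-1)@T[:3,:3].T+T[:3,3]
    P[d==0]=np.nan
    return P
def proj(n,X):
    m=cams.camera_model(n);K=m["K"];T=m["cam_to_world"]
    p=(np.atleast_2d(X)-T[:3,3])@T[:3,:3]@np.array(K).T
    return p[:,:2]/p[:,2:]
E
python3 - <<'E'
from h import *
f=np.load("pics/top0.npz");p,d=f["p"],f["d"];P=pts("top",d)
hsv=cv2.cvtColor(p,cv2.COLOR_RGB2HSV)
for (u,v) in [(320,193),(300,265),(362,262),(350,235),(264,204),(270,200),(320,230)]: print((u,v),p[v,u],hsv[v,u],np.round(P[v,u],3))
# tape
m=((hsv[...,0]<14)&(hsv[...,1]>70)&(hsv[...,2]>70)).astype(np.uint8); m[:160]=0;m[300:]=0;m[:,:225]=0;m[:,390:]=0
print(m.sum()); cv2.imwrite("pics/tape.png",m*255)
# case top: height
h=(P[...,2]>0.13)&(P[...,2]<0.17); h[:200]=0;h[290:]=0;h[:,:300]=0;h[:,400:]=0
q=P[h];print("case top",h.sum(),np.round(np.nanmedian(q,0),4)); r=cv2.minAreaRect(q[:,:2].astype(np.float32)*1000);print(r)
# rail
h=(P[...,2]>0.025)&(P[...,2]<0.05)&(p.min(2)>90); h[:160]=0;h[245:]=0;h[:,:230]=0;h[:,300:]=0
q=P[h];print("rail",h.sum(),np.round(np.nanmedian(q,0),4)); print(cv2.minAreaRect(q[:,:2].astype(np.float32)*1000))
c=p[150:310,220:400];cv2.imwrite("pics/crop.png",cv2.resize(c[:,:,::-1],None,fx=4,fy=3.75,interpolation=cv2.INTER_CUBIC))
E
```

```text
(320, 193) [160 142 124] [ 15  57 160] [ 0.707 -0.15   0.005]
(300, 265) [165 149 129] [ 17  56 165] [ 0.526 -0.105  0.001]
(362, 262) [164 149 129] [ 17  54 164] [ 0.537 -0.258 -0.002]
(350, 235) [16 16 15] [30 16 16] [ 0.587 -0.22   0.151]
(264, 204) [178 166 152] [ 16  37 178] [ 0.67  -0.015  0.04 ]
(270, 200) [184 180 163] [ 24  29 184] [ 0.68  -0.03   0.041]
(320, 230) [163 148 129] [ 17  53 163] [ 0.614 -0.152  0.001]
572
case top 842 [ 0.5627 -0.2245  0.1522]
((564.304443359375, -225.30145263671875), (41.800758361816406, 101.10047149658203), 67.18283081054688)
rail 507 [ 0.6727 -0.0207  0.0384]
((673.27685546875, -20.381916046142578), (17.6016902923584, 172.7616424560547), 62.646297454833984)
```

View pics/crop.png

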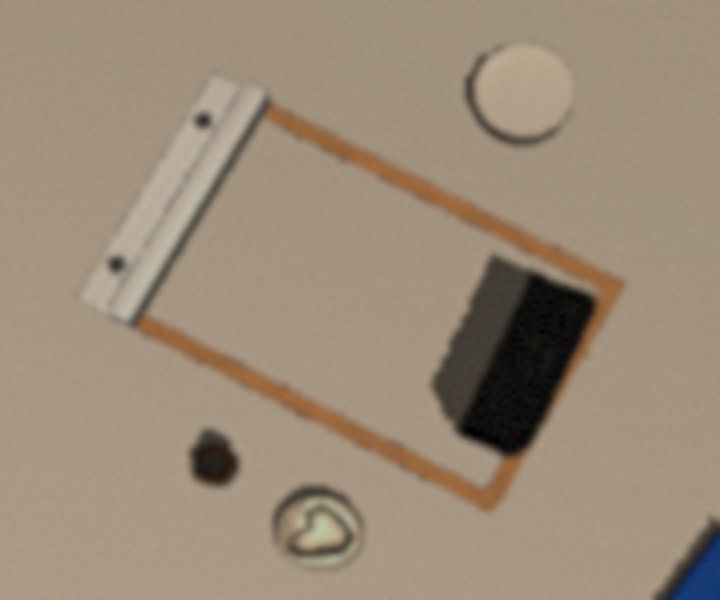

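View pics/tape.png

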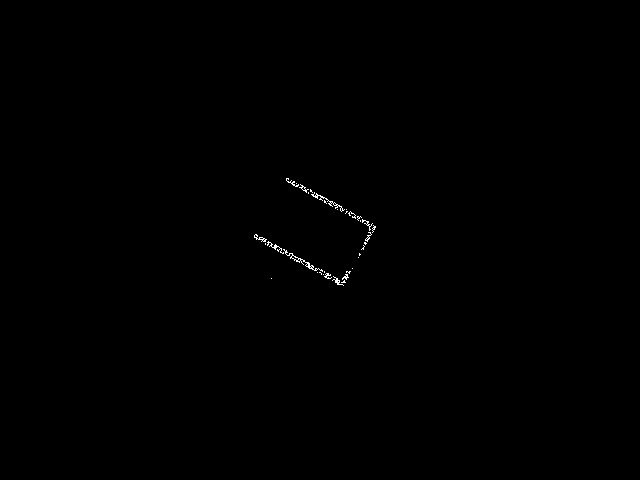

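Run:
```python
from h import *
f=np.load("pics/top0.npz");p,d=f["p"],f["d"];P=pts("top",d)
m=cv2.imread("pics/tape.png",0)>0
v,u=np.nonzero(m);X=ray("top",np.c_[u,v],0)[:,:2]*1000
a=np.radians(62.6);e=np.array([np.cos(a),np.sin(a)]);n=np.array([-e[1],e[0]])
c=np.array([673.3,-20.4])-e*(9+120)   # rough bay centre
L=(X-c)@np.c_[e,n]
for it in range(2):
  fits=[]
  for s in(1,-1):
    k=(abs(L[:,1]-s*81)<15)&(L[:,0]>-110)&(L[:,0]<115)
    l=cv2.fitLine(X[k].astype(np.float32),cv2.DIST_HUBER,0,.01,.01).ravel();fits.append(l)
    print(k.sum(),np.degrees(np.arctan2(l[1],l[0]))%180,np.median(L[k,1]))
  k=(abs(L[:,0]+126)<15)&(abs(L[:,1])<70);print("end",k.sum(),np.median(L[k,0]),np.degrees(np.arctan2(*cv2.fitLine(X[k].astype(np.float32),cv2.DIST_HUBER,0,.01,.01).ravel()[1::-1]))%180)
  a=np.radians(np.mean([np.degrees(np.arctan2(l[1],l[0]))%180 for l in fits]));e=np.array([np.cos(a),np.sin(a)]);n=np.array([-e[1],e[0]])
  L=(X-c)@np.c_[e,n]
off=np.array([np.median(L[k:=(abs(L[:,0]+126)<15)&(abs(L[:,1])<70),0])+126, (np.median(L[(abs(L[:,1]-81)<15)&(L[:,0]>-110),1])+np.median(L[(abs(L[:,1]+81)<15)&(L[:,0]>-110),1]))/2])
c=c+e*off[0]+n*off[1];print("bay",c,np.degrees(a))
B=np.c_[e,n]
cc=np.array([564.3,-225.3]);print("case centre in bay",(cc-c)@B, "rot",67.18-np.degrees(a))
h=(P[...,2]>0.025)&(P[...,2]<0.05)&(p.min(2)>90);h[:160]=0;h[245:]=0;h[:,:230]=0;h[:,300:]=0
r=(P[h][:,:2]*1000-c)@B;print("rail x",np.percentile(r[:,0],[1,5,50,99]),"y",np.percentile(r[:,1],[1,99]))
# neighbours
for nm,uv,z in[("heart",(300,291),.044),("bottle",(273,271),.072),("tin",(350,174),.042)]:
  w=ray("top",uv,z)[0,:2]*1000;print(nm,w,(w-c)@B)
np.savez("bay.npz",c=c,B=B,a=a)
# side-view check of case top edges
```

```text
227 62.637196 81.14101213718284
204 62.9468 -80.76220075927348
end 72 -126.9645810090423 151.7235
227 62.645298 81.1396386927239
204 62.9468 -80.76798682076878
end 73 -127.06087085071582 151.75395
bay [ 613.33986059 -135.81872325] 62.796047
case centre in bay [-102.00232071    2.7081137 ] rot 4.383953
rail x [121.54100495 122.11400616 129.16201813 138.24383749] y [-85.51774345  84.29496829]
heart [ 462.33536046 -108.27586466] [-44.53690708 146.8925905 ]
bottle [507.01596555 -45.0778471 ] [ 32.09660656 136.04589679]
tin [ 748.15786587 -222.39320076] [ -15.36472773 -159.4834194 ]
```

```bash
cat >> h.py <<'E'
from scipy.spatial.transform import Rotation as Rn
def plan(tx,ty,tz,ta,n=5,step=40,turn=7,skip=0):
    """rows towards world target mm, tool-x angle ta deg"""
    o=status.get_obs();R=Rn.from_rotvec(o["tcp_rot"]).as_matrix();p=np.array(o["position"])*1000
    a=np.degrees(np.arctan2(R[1,0],R[0,0]))
    print("t",round(float(o["clock"]),2),"p",p.round(1),"a",round(a,2),"F",np.round(o["force"],1),"tilt",np.round(R[:,2],3))
    T=np.array([tx,ty,tz],float);rows=[]
    for i in range(n):
        w=T-p;L=np.linalg.norm(w);w=w*min(1,step/L) if L>0 else w
        da=(ta-a+180)%360-180;da=np.clip(da,-turn,turn)
        ca,sa=np.cos(np.radians(a)),np.sin(np.radians(a))
        rows.append([[round(w[0]*ca+w[1]*sa),round(w[0]*sa-w[1]*ca),round(-w[2])],round(-da,1)])
        p=p+w;a=a+da
    print(rows)
E
python3 -c "
from h import *
plan(536,-292,215,-22.8)"
```

```text
t 0.1 p [218.7 585.1 213.4] a 69.5 F [ 0.4 -0.1 -0.1] tilt [-0.    -0.001 -1.   ]
[[[-30, 26, 0], np.float64(7.0)], [[-27, 29, 0], np.float64(7.0)], [[-23, 33, 0], np.float64(7.0)], [[-19, 35, 0], np.float64(7.0)], [[-15, 37, 0], np.float64(7.0)]]
```

Emit:
{"name": "step_arm", "arguments": {"deltas": [[[-30, 26, 0], 7], [[-27, 29, 0], 7], [[-23, 33, 0], 7], [[-19, 35, 0], 7], [[-15, 37, 0], 7]], "hand": 0.3}}

```text
clock: 0.52
position: [0.2852, 0.3968, 0.2108]
tcp_rot: [-3.004, -0.918, 0.003]
force: [1.5, 0.0, 0.4]
opening: 0.671
```

```bash
python3 -c "
from h import *
plan(536,-292,215,-22.8)"
```

```text
t 0.52 p [285.2 396.8 210.8] a 33.99 F [1.5 0.  0.4] tilt [-0.002 -0.    -1.   ]
[[[-10, 39, 0], np.float64(7.0)], [[-5, 40, 0], np.float64(7.0)], [[0, 40, 0], np.float64(7.0)], [[5, 40, 0], np.float64(7.0)], [[10, 39, 0], np.float64(7.0)]]
```

Emit:
{"name": "step_arm", "arguments": {"deltas": [[[-10, 39, -1], 7], [[-5, 40, -1], 7], [[0, 40, -1], 7], [[5, 40, -1], 7], [[10, 39, -1], 7]]}}

```text
clock: 0.93
position: [0.3517, 0.1993, 0.2151]
tcp_rot: [3.14, -0.05, -0.004]
force: [1.9, 0.1, 0.2]
opening: 0.649
```

```bash
python3 -c "
from h import *
plan(536,-292,215,-22.8)"
```

```text
t 0.93 p [351.7 199.3 215.1] a -1.83 F [1.9 0.1 0.2] tilt [-0.003 -0.001 -1.   ]
[[[15, 37, 0], np.float64(7.0)], [[20, 35, 0], np.float64(7.0)], [[24, 32, 0], np.float64(7.0)], [[27, 29, 0], np.float64(-0.0)], [[27, 29, 0], np.float64(-0.0)]]
```

Emit:
{"name": "step_arm", "arguments": {"deltas": [[[15, 37, 0], 7], [[20, 35, 0], 7], [[24, 32, 0], 7], [[27, 29, 0], 0], [[27, 29, 0], 0]]}}

```text
clock: 1.35
position: [0.4203, 0.0024, 0.2156]
tcp_rot: [3.072, -0.651, -0.002]
force: [2.7, 0.4, -0.4]
opening: 0.65
```

```bash
python3 -c "
from h import *
plan(536,-292,215,-22.8)"
```

```text
t 1.35 p [420.3   2.4 215.6] a -23.93 F [ 2.7  0.4 -0.4] tilt [-0.002 -0.001 -1.   ]
[[[28, 28, 0], np.float64(-1.1)], [[28, 29, 0], np.float64(-0.0)], [[28, 29, 0], np.float64(-0.0)], [[28, 29, 0], np.float64(-0.0)], [[28, 29, 0], np.float64(-0.0)]]
```

Emit:
{"name": "step_arm", "arguments": {"deltas": [[[28, 28, 0], -1], [[28, 29, 0], 0], [[28, 29, 0], 0], [[28, 29, 0], 0], [[28, 29, 0], 0]]}}

```text
clock: 1.77
position: [0.4912, -0.1935, 0.2152]
tcp_rot: [3.077, -0.628, -0.004]
force: [1.6, 1.2, 1.1]
opening: 0.65
```

```bash
python3 -c "
from h import *
plan(536,-292,215,-22.8)"
```

```text
t 1.77 p [ 491.2 -193.5  215.2] a -23.05 F [1.6 1.2 1.1] tilt [-0.003 -0.    -1.   ]
[[[29, 27, 0], np.float64(-0.3)], [[29, 27, 0], np.float64(-0.0)], [[21, 19, 0], np.float64(-0.0)], [[0, 0, 0], np.float64(-0.0)], [[0, 0, 0], np.float64(-0.0)]]
```

Emit:
{"name": "step_arm", "arguments": {"deltas": [[[29, 27, 0], 0], [[29, 27, 0], 0], [[21, 19, 0], 0], [[0, 0, 0], 0]]}}

```text
clock: 2.1
position: [0.5371, -0.3042, 0.2134]
tcp_rot: [3.075, -0.635, -0.004]
force: [-0.8, 0.6, -0.4]
opening: 0.652
```

```bash
python3 -c "
from h import *
plan(536,-292,135,-22.8)
for n in('side','top'):
    p,d=cams.read_camera(n);cv2.imwrite(f'pics/{n}1.png',p[:,:,::-1])
"
```

```text
t 2.1 p [ 537.1 -304.2  213.4] a -23.35 F [-0.8  0.6 -0.4] tilt [-0.003 -0.001 -1.   ]
[[[-3, -5, 40], np.float64(-0.5)], [[-3, -5, 39], np.float64(-0.0)], [[0, 0, 0], np.float64(-0.0)], [[0, 0, 0], np.float64(-0.0)], [[0, 0, 0], np.float64(-0.0)]]
```

View pics/side1.png

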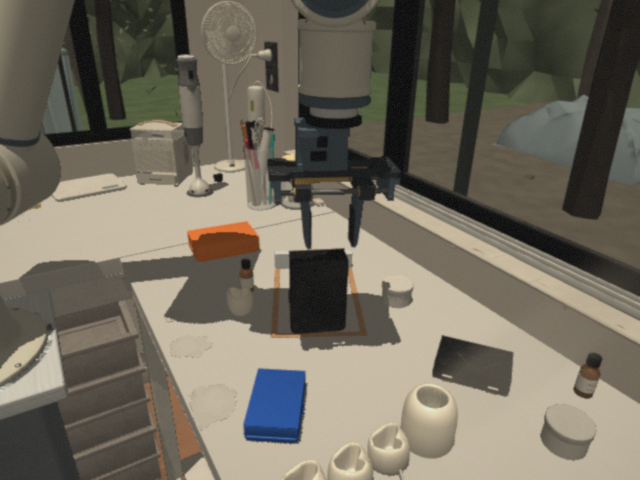

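View pics/top1.png

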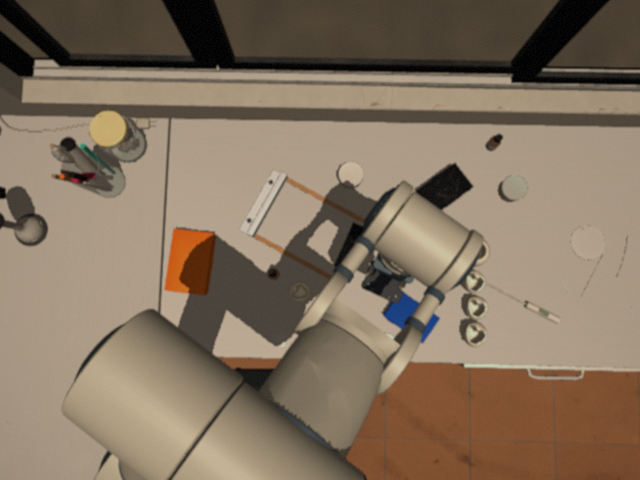

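The side view shows the fingertips at about (307,245) and (355,243), just above the case's top edge at (318,252). I check this against the projection of the measured TCP.

```bash
python3 -c "
from h import *
print(proj('side',[[.537,-.304,.213],[.564,-.225,.153]]),proj('top',[[.537,-.304,.213]]))
plan(536,-292,135,-22.8)
"
```

```text
[[329.58471829 244.01937452]
 [317.90435726 254.30949145]] [[391.62783116 256.29741166]]
t 2.2 p [ 535.5 -300.3  213.3] a -23.28 F [-0.5  0.8  1. ] tilt [-0.004  0.001 -1.   ]
[[[-1, -4, 40], np.float64(-0.5)], [[-1, -4, 39], np.float64(-0.0)], [[0, 0, 0], np.float64(-0.0)], [[0, 0, 0], np.float64(-0.0)], [[0, 0, 0], np.float64(-0.0)]]
```

Emit:
{"name": "step_arm", "arguments": {"deltas": [[[-2, 0, 30], -0.5], [[0, 0, 30], 0], [[0, 0, 18], 0], [[0, 0, 0], 0]]}}

```text
clock: 2.53
position: [0.5325, -0.2955, 0.1343]
tcp_rot: [3.08, -0.617, -0.005]
force: [-0.6, 1.0, -0.2]
opening: 0.647
```

```bash
python3 -c "
from h import *
plan(536,-292,135,-22.8)
p=status.get_obs()['position']*1000;d=p[:2]-[564.3,-225.3];print(d@[.388,.922],d@[.922,-.388])
"
```

```text
t 2.53 p [ 532.5 -295.5  134.3] a -22.64 F [-0.6  1.  -0.2] tilt [-0.003  0.001 -1.   ]
[[[2, -5, -1], np.float64(0.2)], [[0, 0, 0], np.float64(-0.0)], [[0, 0, 0], np.float64(-0.0)], [[0, 0, 0], np.float64(-0.0)], [[0, 0, 0], np.float64(-0.0)]]
-77.0400308379205 -2.0512874295668864
```

Emit:
{"name": "step_arm", "arguments": {"deltas": [[[2, -15, 0], 0], [[0, -12, 0], 0], [[0, -6, 0], 0], [[0, -4, 0], 0], [[0, -4, 0], 0]]}}

```text
clock: 2.95
position: [0.5498, -0.253, 0.1373]
tcp_rot: [-3.081, 0.612, 0.006]
force: [-0.4, -0.1, 0.2]
opening: 0.653
```

```bash
python3 -c "
from h import *
plan(536,-292,135,-22.8)
p=status.get_obs()['position']*1000;d=p[:2]-[564.3,-225.3];print(d@[.388,.922],d@[.922,-.388])
"
```

```text
t 2.95 p [ 549.8 -253.   137.3] a -22.49 F [-0.4 -0.1  0.2] tilt [-0.004  0.001 -1.   ]
[[[2, 40, 2], np.float64(0.3)], [[0, 1, 0], np.float64(-0.0)], [[0, 0, 0], np.float64(-0.0)], [[0, 0, 0], np.float64(-0.0)], [[0, 0, 0], np.float64(-0.0)]]
-31.172588740517497 -2.576376402286398
```

Emit:
{"name": "step_arm", "arguments": {"deltas": [[[0, -5, 1], 0], [[0, -5, 0], 0], [[0, -5, 0], 0], [[0, -5, 0], 0]]}}

```text
clock: 3.28
position: [0.5586, -0.2334, 0.1381]
tcp_rot: [3.081, -0.612, -0.002]
force: [-0.6, -0.3, 0.4]
opening: 0.651
```

```bash
python3 -c "
from h import *
plan(536,-292,135,-22.8)
p=status.get_obs()['position']*1000;d=p[:2]-[564.3,-225.3];print(d@[.388,.922],d@[.922,-.388])
p,d=cams.read_camera('side');cv2.imwrite('pics/side2.png',p[:,:,::-1])
"
```

```text
t 3.28 p [ 558.6 -233.4  138.1] a -22.48 F [-0.6 -0.3  0.4] tilt [-0.001 -0.001 -1.   ]
[[[1, 40, 2], np.float64(0.3)], [[1, 23, 1], np.float64(-0.0)], [[0, 0, 0], np.float64(-0.0)], [[0, 0, 0], np.float64(-0.0)], [[0, 0, 0], np.float64(-0.0)]]
-9.717083424926551 -2.074597069304392
```

View pics/side2.png

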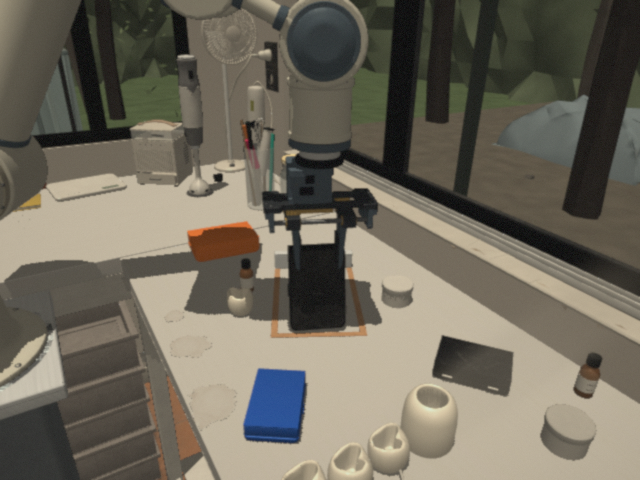

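The side view shows the case leaning towards the rail: lid face from (291,246) to (345,325), with both fingers on it. I keep pushing.

Emit:
{"name": "step_arm", "arguments": {"deltas": [[[0, -5, 1], 0], [[0, -5, 1], 0], [[0, -5, 0], 0], [[0, -5, 0], 0]]}}

```text
clock: 3.67
position: [0.567, -0.2131, 0.1356]
tcp_rot: [3.081, -0.613, -0.002]
force: [0.1, 0.1, -0.3]
opening: 0.648
```

```bash
python3 -c "
from h import *
plan(536,-292,135,-22.8)
p=status.get_obs()['position']*1000;d=p[:2]-[564.3,-225.3];print(d@[.388,.922],d@[.922,-.388])
p,d=cams.read_camera('side');cv2.imwrite('pics/side3.png',p[:,:,::-1])
"
```

```text
t 3.67 p [ 567.  -213.1  135.6] a -22.5 F [ 0.1  0.1 -0.3] tilt [-0.002 -0.    -1.   ]
[[[1, 40, 0], np.float64(0.3)], [[1, 40, 0], np.float64(-0.0)], [[0, 5, 0], np.float64(-0.0)], [[0, 0, 0], np.float64(-0.0)], [[0, 0, 0], np.float64(-0.0)]]
12.328816282814447 -2.240409245933994
```

View pics/side3.png

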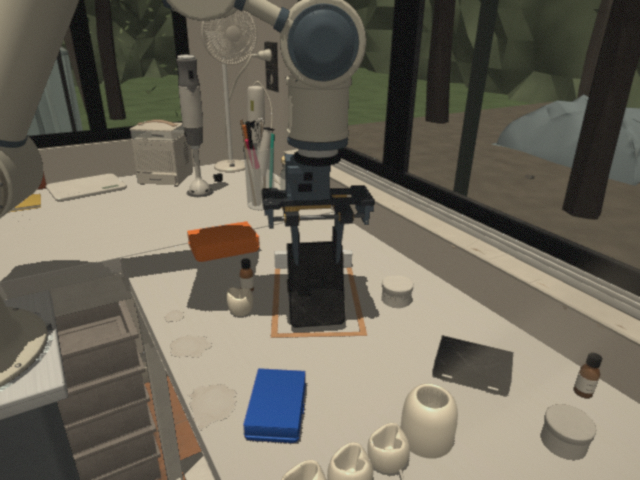

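The lean has grown and the lower end face is showing at (318,315). Next, a few waiting rows, then back off and look.

Emit:
{"name": "step_arm", "arguments": {"deltas": [[[0, -4, 0], 0], [[0, -3, 0], 0], [[0, 0, 0], 0], [[0, 0, 0], 0], [[0, 0, 0], 0]]}}

```text
clock: 4.13
position: [0.5704, -0.2045, 0.1355]
tcp_rot: [3.081, -0.611, -0.003]
force: [-0.1, -0.2, 0.3]
opening: 0.652
```

Emit:
{"name": "step_arm", "arguments": {"deltas": [[[0, 30, -10], 0], [[0, 40, 0], 0], [[0, 40, 0], 0], [[0, 0, 0], 0]]}}

```text
clock: 4.47
position: [0.5278, -0.3087, 0.146]
tcp_rot: [3.082, -0.604, -0.002]
force: [-0.4, 1.0, -0.1]
opening: 0.648
```

```bash
python3 -c "
from h import *
plan(536,-292,135,-22.8)
for n in('side','top'):
    p,d=cams.read_camera(n);cv2.imwrite(f'pics/{n}4.png',p[:,:,::-1]);np.savez(f'pics/{n}4.npz',p=p,d=d)
"
```

```text
t 4.47 p [ 527.8 -308.7  146. ] a -22.16 F [-0.4  1.  -0.1] tilt [-0.001 -0.001 -1.   ]
[[[1, -19, 11], np.float64(0.6)], [[0, 0, 0], np.float64(-0.0)], [[0, 0, 0], np.float64(-0.0)], [[0, 0, 0], np.float64(-0.0)], [[0, 0, 0], np.float64(-0.0)]]
```

View pics/side4.png

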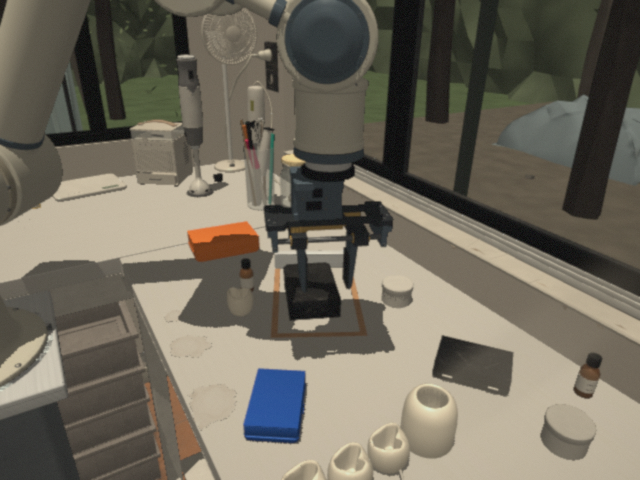

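View pics/top4.png

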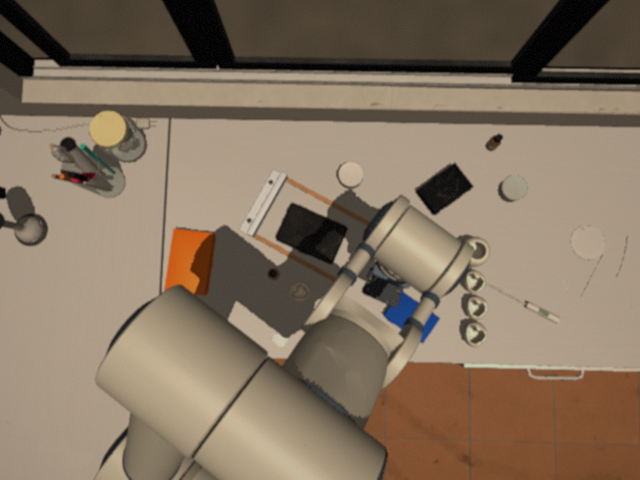

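Both views show the case flat, lid up, inside the tape: top view lid centre about (311,233), rail at (264,204), and everything else where it was. I measure its pose.

```bash
cat >> h.py <<'E'
def casepose(f):
    f=np.load(f);p,d=f["p"],f["d"];P=pts("top",d);b=np.load("bay.npz")
    h=(P[...,2]>0.032)&(P[...,2]<0.055)&(p.max(2)<75);h[:160]=0;h[300:]=0;h[:,:240]=0;h[:,380:]=0
    nl,lab,st,_=cv2.connectedComponentsWithStats(h.astype(np.uint8));k=1+st[1:,4].argmax();h=lab==k
    q=P[h];z=np.median(q[:,2]);v,u=np.nonzero(h);X=ray("top",np.c_[u,v],0.042)[:,:2]*1000
    r=cv2.minAreaRect(X.astype(np.float32));bx=cv2.boxPoints(r)
    print("z",z,h.sum(),"rect",r);L=(bx-b["c"])@b["B"];print("bay corners",L.round(1).tolist())
    Xb=(X-b["c"])@b["B"]
    # end-edge / side fits
    out={}
    for ax,nm in((0,"ends"),(1,"sides")):
        o=1-ax
        mid=np.median(Xb[:,o]);w=30 if ax==0 else 50
        bins=np.arange(mid-w,mid+w,4)
        for s in(-1,1):
            e=[];c=[]
            for t in bins:
                k=(Xb[:,o]>=t)&(Xb[:,o]<t+4)
                if k.sum()>5: e.append((Xb[k,ax]*s).max()*s);c.append(t+2)
            g=np.polyfit(c,e,1);print(nm,s,"at mid",round(np.polyval(g,mid),1),"slope deg",round(np.degrees(np.arctan(g[0])),2))
    h2=(P[...,2]>0.025)&(P[...,2]<0.05)&(p.min(2)>90);h2[:160]=0;h2[245:]=0;h2[:,:230]=0;h2[:,300:]=0
    v,u=np.nonzero(h2);R=(ray("top",np.c_[u,v],.038)[:,:2]*1000-b["c"])@b["B"]
    e=[];c=[]
    for t in range(-75,75,4):
        k=(R[:,1]>=t)&(R[:,1]<t+4)
        if k.sum()>2:e.append(R[k,0].min());c.append(t+2)
    g=np.polyfit(c,e,1);print("rail face at mid",round(g[1],1),"slope",round(np.degrees(np.arctan(g[0])),2))
E
python3 -c "
from h import *
casepose('pics/top4.npz')"
```

```text
z 0.042479797546822406 2514 rect ((601.5647583007812, -130.97384643554688), (151.26853942871094, 102.12388610839844), 67.85047912597656)
bay corners [[-80.9, 56.9], [-71.9, -44.8], [78.8, -31.5], [69.8, 70.2]]
ends -1 at mid -74.7 slope deg -3.48
ends 1 at mid 73.6 slope deg -5.55
sides -1 at mid -36.7 slope deg 6.55
sides 1 at mid 61.0 slope deg 3.89
rail face at mid 119.6 slope 1.86
```

```bash
cat >> h.py <<'E'
def bw(x,y):
    b=np.load("bay.npz");return b["c"]+b["B"]@[x,y]
def inbay():
    b=np.load("bay.npz");p=status.get_obs()["position"][:2]*1000;print("tcp in bay",((p-b["c"])@b["B"]).round(1))
E
python3 -c "
from h import *
inbay();t=bw(-122,2);print(t)
plan(t[0],t[1],16,-22.2,step=30)"
```

```text
tcp in bay [-188.5   -2.2]
[ 555.7876586  -243.40935831]
t 4.57 p [ 529.1 -304.5  145.7] a -22.14 F [-0.1  0.4 -0.1] tilt [-0.001  0.002 -1.   ]
[[[0, -14, 27], np.float64(0.1)], [[0, -14, 27], np.float64(-0.0)], [[0, -14, 27], np.float64(-0.0)], [[0, -14, 27], np.float64(-0.0)], [[0, -12, 23], np.float64(-0.0)]]
```

Emit:
{"name": "step_arm", "arguments": {"deltas": [[[0, -14, 27], 0], [[0, -14, 27], 0], [[0, -14, 27], 0], [[0, -12, 27], 0], [[0, -5, 8], 0]]}}

```text
clock: 4.98
position: [0.5552, -0.2472, 0.0293]
tcp_rot: [3.082, -0.605, 0.009]
force: [-0.5, 0.5, -1.4]
opening: 0.65
```

```bash
python3 -c "
from h import *
inbay();t=bw(-122,2)
plan(t[0],t[1],16,-22.2,step=30)"
```

```text
tcp in bay [-125.7    0.8]
t 4.98 p [ 555.2 -247.2   29.3] a -22.22 F [-0.5  0.5 -1.4] tilt [ 0.006 -0.002 -1.   ]
[[[-1, -4, 13], np.float64(-0.0)], [[0, 0, 0], np.float64(-0.0)], [[0, 0, 0], np.float64(-0.0)], [[0, 0, 0], np.float64(-0.0)], [[0, 0, 0], np.float64(-0.0)]]
```

Emit:
{"name": "step_arm", "arguments": {"deltas": [[[0, 0, 8], 0], [[0, 0, 2], 0], [[0, -6, 0], 0], [[0, -6, 0], 0]]}}

```text
clock: 5.32
position: [0.5603, -0.234, 0.0188]
tcp_rot: [3.083, -0.601, 0.006]
force: [0.1, -0.0, -0.1]
opening: 0.648
```

```bash
python3 -c "
from h import *
inbay();t=bw(-98,4)
plan(t[0],t[1],16,-22.2,step=6)"
```

```text
tcp in bay [-111.5    2.3]
t 5.32 p [ 560.3 -234.    18.8] a -22.08 F [ 0.1 -0.  -0.1] tilt [ 0.004 -0.001 -1.   ]
[[[0, -6, 1], np.float64(0.1)], [[0, -6, 1], np.float64(-0.0)], [[0, -2, 0], np.float64(-0.0)], [[0, 0, 0], np.float64(-0.0)], [[0, 0, 0], np.float64(-0.0)]]
```

Heading to contact, then a slow push.

Emit:
{"name": "step_arm", "arguments": {"deltas": [[[0, -5, 1], 0], [[0, -5, 1], 0], [[0, -5, 0], 0], [[0, -5, 0], 0]]}}

```text
clock: 5.65
position: [0.5705, -0.2151, 0.0202]
tcp_rot: [3.081, -0.603, 0.015]
force: [-0.6, -0.6, -0.8]
opening: 0.649
```

```bash
python3 -c "
from h import *
inbay();t=bw(-98,4)
plan(t[0],t[1],16,-22.2,step=6,n=1)
for n in('side','top'):
    p,d=cams.read_camera(n);cv2.imwrite(f'pics/{n}5.png',p[:,:,::-1]);np.savez(f'pics/{n}5.npz',p=p,d=d)
casepose('pics/top5.npz')
c=cv2.imread('pics/side5.png')[200:360,220:420];cv2.imwrite('pics/side5c.png',cv2.resize(c,None,fx=4,fy=3.75,interpolation=cv2.INTER_CUBIC))
"
```

```text
tcp in bay [-90.1   1.9]
t 5.65 p [ 570.5 -215.1   20.2] a -22.14 F [-0.6 -0.6 -0.8] tilt [ 0.009 -0.004 -1.   ]
[[[-2, 5, 3], np.float64(0.1)]]
z 0.0424126048810729 1007 rect ((620.953369140625, -85.37166595458984), (62.83190155029297, 100.18458557128906), 67.60674285888672)
bay corners [[12.8, 63.6], [21.2, -36.3], [83.9, -31.0], [75.5, 68.8]]
ends -1 at mid 18.6 slope deg -8.91
ends 1 at mid 78.3 slope deg -5.61
sides -1 at mid -27.4 slope deg -15.01
sides 1 at mid 61.2 slope deg -13.74
rail face at mid 119.9 slope 1.8
```

View pics/side5c.png

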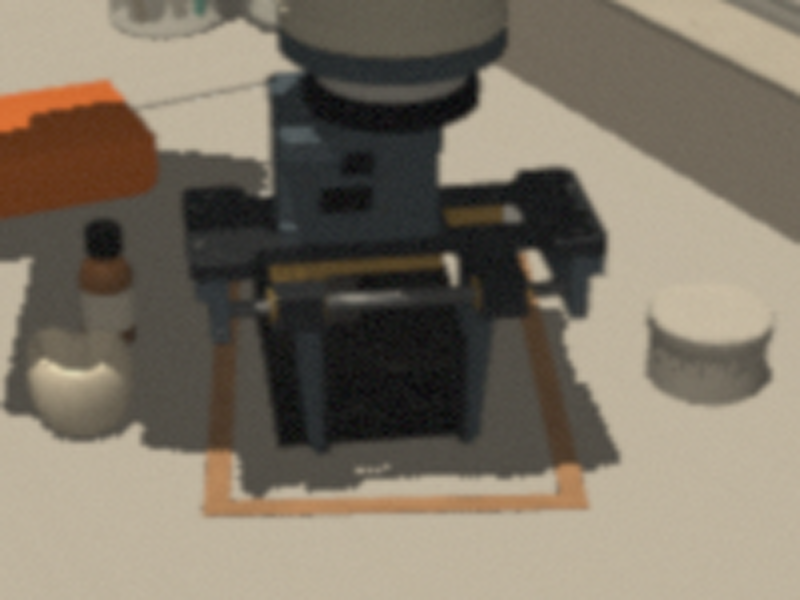

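View pics/top5.png

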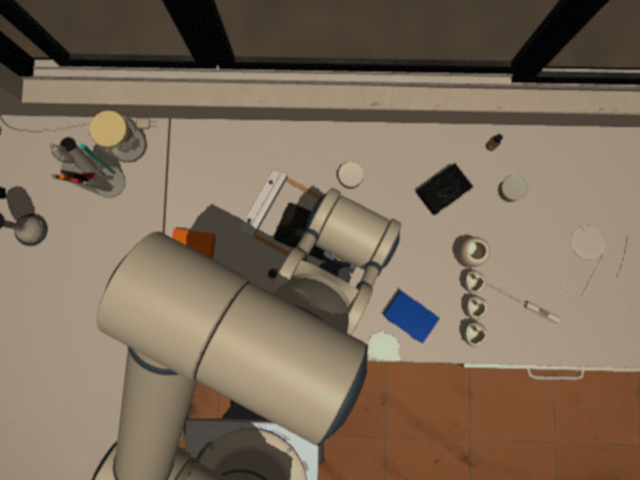

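The fingers are on the foot end face (crop: fingers at x≈310 and 475, face spanning about 278–480). The case has moved about 4 mm. I push on while turning 5° to the bay's axis.

Emit:
{"name": "step_arm", "arguments": {"deltas": [[[-1, -4, 1], 1], [[-1, -4, 1], 1], [[-1, -4, 1], 1], [[0, -4, 0], 1], [[0, -4, 0], 1]]}}

```text
clock: 6.17
position: [0.5755, -0.195, 0.017]
tcp_rot: [3.048, -0.749, 0.014]
force: [-2.0, -2.4, 1.4]
opening: 0.647
```

```bash
python3 -c "
from h import *
inbay();t=bw(-50,4)
plan(t[0],t[1],18,-27.2,step=6,n=2)
for n in('side','top'):
    p,d=cams.read_camera(n);cv2.imwrite(f'pics/{n}6.png',p[:,:,::-1]);np.savez(f'pics/{n}6.npz',p=p,d=d)
casepose('pics/top6.npz')
c=cv2.imread('pics/side6.png')[200:360,220:420];cv2.imwrite('pics/side6c.png',cv2.resize(c,None,fx=4,fy=3.75,interpolation=cv2.INTER_CUBIC))
"
```

```text
tcp in bay [-70.    6.6]
t 6.17 p [ 575.5 -195.    17. ] a -27.6 F [-2.  -2.4  1.4] tilt [ 0.008 -0.005 -1.   ]
[[[1, -6, 0], np.float64(-0.4)], [[1, -6, 0], np.float64(-0.0)]]
z 0.04263015200072584 874 rect ((638.353759765625, -69.16956329345703), (58.495689392089844, 102.35708618164062), 65.34839630126953)
bay corners [[39.2, 58.0], [43.8, -44.2], [102.2, -41.6], [97.7, 60.7]]
ends -1 at mid 46.5 slope deg -12.66
ends 1 at mid 98.3 slope deg 0.74
sides -1 at mid -31.1 slope deg -33.53
sides 1 at mid 55.3 slope deg -9.61
rail face at mid 118.6 slope 1.41
```

View pics/side6c.png

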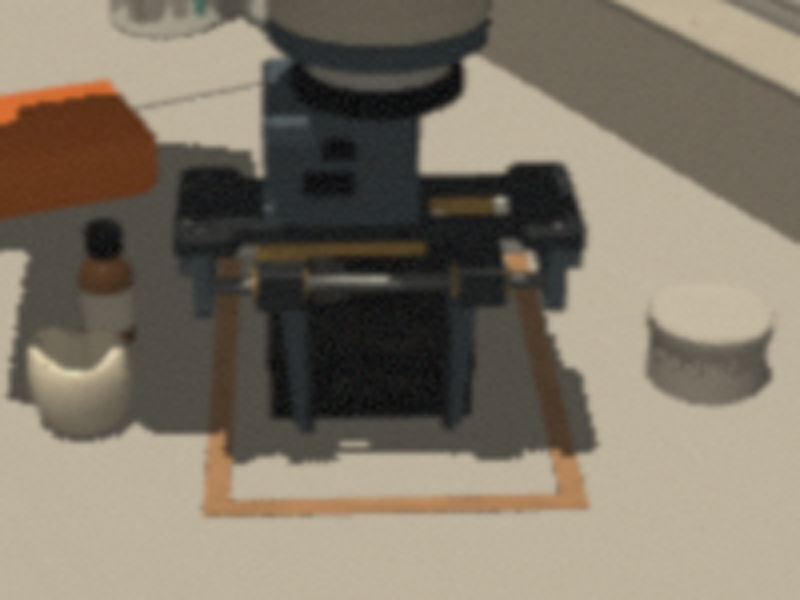

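Crop: both fingers on the face (300 and 458), with the end nearly parallel to the rail and a gap of about 21 mm. I continue.

Emit:
{"name": "step_arm", "arguments": {"deltas": [[[1, -4, 0], -0.4], [[0, -4, 0], 0], [[0, -4, 0], 0], [[0, -3, 0], 0]]}}

```text
clock: 6.6
position: [0.5837, -0.1816, 0.0169]
tcp_rot: [3.051, -0.736, 0.014]
force: [-1.4, -1.2, 1.2]
opening: 0.65
```

```bash
python3 -c "
from h import *
inbay();t=bw(-50,5)
plan(t[0],t[1],18,-27.2,step=6,n=2)
"
```

```text
tcp in bay [-54.3   5.4]
t 6.6 p [ 583.7 -181.6   16.9] a -27.11 F [-1.4 -1.2  1.2] tilt [ 0.008 -0.005 -1.   ]
[[[0, -4, -1], np.float64(0.1)], [[0, 0, 0], np.float64(-0.0)]]
```

Emit:
{"name": "step_arm", "arguments": {"deltas": [[[0, -2, 0], 0], [[0, -2, 0], 0]]}}

```text
clock: 6.77
position: [0.5859, -0.1774, 0.0169]
tcp_rot: [3.052, -0.735, 0.014]
force: [-1.1, -1.5, 1.8]
opening: 0.651
```

Emit:
{"name": "step_arm", "arguments": {"deltas": [[[0, -2, 0], 0], [[0, -1, 0], 0]]}}

```text
clock: 6.93
position: [0.5858, -0.1768, 0.017]
tcp_rot: [3.048, -0.733, 0.011]
force: [-6.3, -12.2, 2.8]
opening: 0.65
```

```bash
python3 -c "
from h import *
inbay();t=bw(-50,5)
plan(t[0],t[1],18,-27.2,step=6,n=2)
"
```

```text
tcp in bay [-49.1   5.7]
t 6.93 p [ 585.8 -176.8   17. ] a -27.03 F [ -6.3 -12.2   2.8] tilt [ 0.005 -0.008 -1.   ]
[[[1, 1, -1], np.float64(0.2)], [[0, 0, 0], np.float64(-0.0)]]
```

The force jumped to about 14 N along the bay's x axis at TCP x = −49, so the case is against the stop. One more light nudge, then retreat and look.

Emit:
{"name": "step_arm", "arguments": {"deltas": [[[0, -1, 0], 0], [[0, -1, 0], 0]]}}

```text
clock: 7.1
position: [0.5858, -0.1769, 0.0171]
tcp_rot: [3.045, -0.733, 0.01]
force: [-5.8, -10.2, 2.4]
opening: 0.65
```

```bash
python3 -c "
from h import *
inbay();o=status.get_obs();print(o['force'],o['moment'])
p,d=cams.read_camera('top');np.savez('pics/top7.npz',p=p,d=d)
casepose('pics/top7.npz')
"
```

```text
tcp in bay [-49.2   5.7]
[ -5.76917892 -10.21004261   2.36099486] [-1.92746164  0.94440665 -0.38978342]
z 0.04223748023151719 714 rect ((650.0354614257812, -47.18030548095703), (49.954341888427734, 102.30928802490234), 65.22755432128906)
bay corners [[68.5, 57.9], [72.8, -44.3], [122.7, -42.2], [118.4, 60.1]]
ends -1 at mid 75.6 slope deg -13.87
ends 1 at mid 118.4 slope deg 0.25
sides -1 at mid -30.3 slope deg -50.67
sides 1 at mid 57.1 slope deg -2.39
rail face at mid 121.5 slope 0.4
```

Emit:
{"name": "step_arm", "arguments": {"deltas": [[[0, 3, 0], 0], [[0, 8, 0], 0], [[0, 20, 0], 0], [[0, 30, 0], 0], [[0, 20, -30], 0]]}}

```text
clock: 7.57
position: [0.5464, -0.2468, 0.0436]
tcp_rot: [3.05, -0.726, -0.0]
force: [-0.5, -0.1, -1.4]
opening: 0.647
```

Emit:
{"name": "step_arm", "arguments": {"deltas": [[[0, 0, -40], 0], [[0, 0, -40], 0], [[0, 20, -40], 0], [[0, 30, -20], 0], [[0, 30, 0], 0]]}}

```text
clock: 7.98
position: [0.5093, -0.3191, 0.1897]
tcp_rot: [3.051, -0.725, 0.003]
force: [0.3, -0.2, -0.1]
opening: 0.651
```

```bash
python3 -c "
from h import *
inbay();o=status.get_obs();print(o['clock'],o['position'],o['force'])
for n in('side','top'):
    p,d=cams.read_camera(n);cv2.imwrite(f'pics/{n}8.png',p[:,:,::-1]);np.savez(f'pics/{n}8.npz',p=p,d=d)
casepose('pics/top8.npz')
"
```

```text
tcp in bay [-210.6    8.7]
7.9833 [ 0.50932894 -0.31911868  0.18969989] [ 0.28362678 -0.23782097 -0.10113269]
z 0.042522938444519376 2467 rect ((625.13916015625, -92.69389343261719), (149.6953125, 99.42366027832031), 62.503238677978516)
bay corners [[-30.8, 59.3], [-31.4, -40.1], [118.3, -40.9], [118.8, 58.5]]
ends -1 at mid -30.2 slope deg 0.76
ends 1 at mid 117.8 slope deg 0.28
sides -1 at mid -38.4 slope deg 0.22
sides 1 at mid 57.1 slope deg -0.42
rail face at mid 115.1 slope -3.15
```

View pics/side8.png

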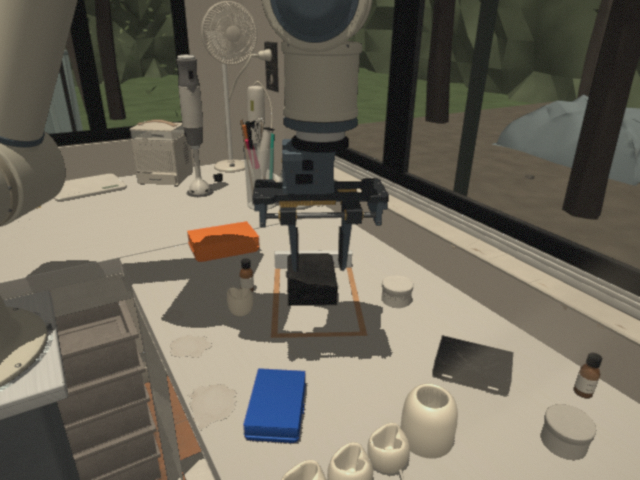

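View pics/top8.png

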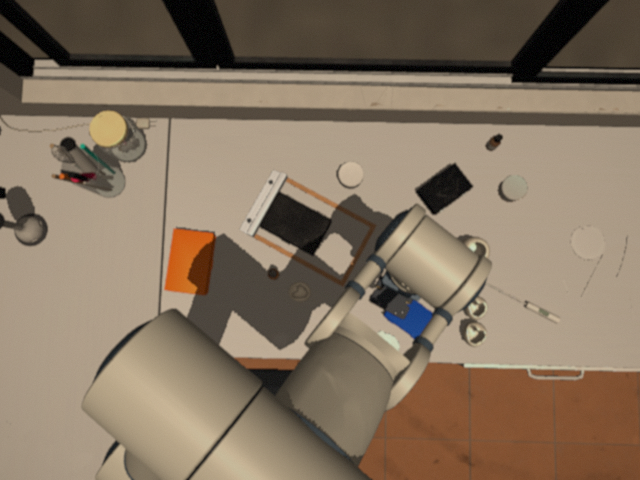

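The top view shows the case (290,222) against the rail, and both neighbours and decoys in place. I zoom in on the joint.

```bash
python3 -c "
from h import *
p=np.load('pics/top8.npz')['p'];c=p[165:265,235:345]
c=np.clip(c.astype(float)*1.6,0,255).astype(np.uint8)
cv2.imwrite('pics/top8c.png',cv2.resize(c[:,:,::-1],None,fx=6,fy=6,interpolation=cv2.INTER_CUBIC))
b=np.load('bay.npz')
# profiles across the joint along bay x at several y (height 42 mm)
g=cv2.cvtColor(p,cv2.COLOR_RGB2GRAY)
for y in(-35,-15,5,25,45):
  xs=np.arange(104,136,2);uv=np.array([proj('top',[*(b['c']+b['B']@[x,y])/1000,.04])[0] for x in xs]).astype(np.float32)
  print(y,cv2.remap(g,uv[:,0].reshape(1,-1),uv[:,1].reshape(1,-1),cv2.INTER_LINEAR).ravel())
# neighbours before/after by depth points
for nm,(u,v) in dict(heart=(300,291),bottle=(273,271),tin=(350,174)).items():
  for f in('top0','top8'):
    q=np.load(f'pics/{f}.npz');P=pts('top',q['d'])[v-20:v+20,u-20:u+20];k=(P[...,2]>.03)&(P[...,2]<.09);print(nm,f,k.sum(),P[k].mean(0).round(4))
"
```

```text
-35 [ 31  29  30  29  24  23  31  61 108 158 187 195 194 191 186 178]
-15 [ 33  33  31  31  32  31  30  55 102 155 186 197 197 193 188 178]
5 [ 32  32  31  29  29  30  29  53  99 152 186 198 199 194 189 179]
25 [ 28  29  29  30  29  27  29  52  96 149 185 198 198 194 190 182]
45 [ 26  27  28  25  24  23  21  50  93 147 183 199 200 198 192 184]
heart top0 228 [ 0.4634 -0.1056  0.0401]
heart top8 228 [ 0.4633 -0.1056  0.04  ]
bottle top0 135 [ 0.4966 -0.0509  0.0551]
bottle top8 133 [ 0.4965 -0.0509  0.055 ]
tin top0 529 [ 0.7493 -0.2237  0.0417]
tin top8 529 [ 0.7491 -0.2237  0.0418]
```

View pics/top8c.png

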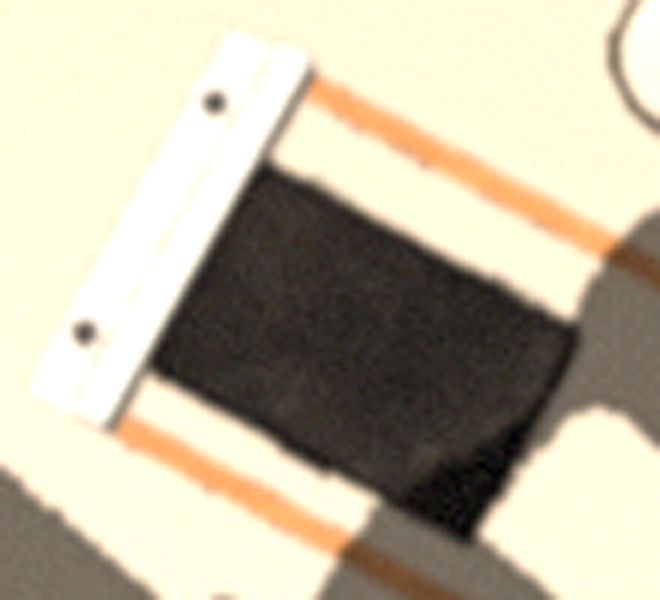

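The zoomed view shows the case end flush along the whole rail face, from (265,165) to (155,370), with no bright gap. The edge profile is the same at all five points along the rail. I hand in.

```bash
python3 -c "
from cell import job
print(job.finish_job())"
```

```text
the job is handed in; nothing more can be done
None
```

I tipped the case over with a two-finger push high on the lid. It landed flat, lid up, inside the tape and about 45 mm short of the stop. I then pushed its foot end along the table, turning it about 5° to line up with the bay, until it met the rail at about 14 N. After that I backed the arm off and handed the job in at about 8 s on the clock.

**Last checks**
- **Fit at the rail:** the case is square to the bay within about 0.3°, and no gap shows along the rail.
- **Position in the bay:** it lies inside the tape, about 9 mm off the centre line.
- **Other things:** the mould, bottle and tin measured within 0.2 mm of where they started. By eye, the other cases had not moved.
- **Disagreement:** my automatic fit of the rail face gave wrong values once the case touched it (115 mm and −3° instead of 120 mm and 0°). For the final fit I relied on the case's own edges, the brightness profiles across the joint and the contact force.

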